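Square the glass carrier plate into the corner of the warming stage

TASK

Take the nudging tool out of its holder and with its tip, never with the gripper, gently nudge the glass plate along the warming stage: first against the long metal stop, then along it against the short one, pressing it firmly home against each for a moment with about 6 N (the glass chips if pushed with more than 10 N), until it lies flat and flush with both stops, without a gap. Then stand the tool back in its holder, fully down and upright, let go, and leave the other things on the bench alone.

Things in the scene. Friction and masses are not known exactly. Their poses are not given: they have to be found in the camera images.
- stage: black warming stage, a fixed slab 240 (x) x 220 (y) mm; its flat top is 30 mm above its origin (under its centre, on the bench). Place and yaw differ each time. On top, two fixed aluminium bars 12 mm wide and 12 mm high meet in a square corner: the long stop (face at x = +90 mm, y from -58 to +92 mm) and the short stop (face at y = +80 mm, x from 0 to +90 mm)
- stop_corner (a point): the inner corner where the faces of the two stops and the stage top meet; axes as the stage's. The plate goes to +x against the long stop (its 90 mm side) and to +y against the short stop (its 60 mm side)
- plate: glass carrier plate, 60 (x) x 90 (y) x 8 mm, about 110 g, two pale round recesses on top; loose and flat on the stage, 15 to 40 mm short of home in x and in y, turned up to 0.2 rad. Origin: centre of its underside; home is 30 and 45 mm from the stop corner. Polished and slippery (slides with under 1 N), it chips if the tool pushes with over 10 N; against a stop it is rigid: the force climbs several N per mm
- long_stop: the long stop, an aluminium bar 12 x 150 x 12 mm fixed on the stage top along its y, on the side away from the robot; origin: centre of its underside, its face 6 mm to -x
- short_stop: the short stop, an aluminium bar 90 x 12 x 12 mm fixed on the stage top along its x, on the left; origin: centre of its underside, its face 6 mm to -y
- plate_center (a point): centre of the glass plate, half-way up (4 mm above the stage top)
- plate_corner_a (a point): lower corner of the plate at its +x, +y; it goes into the stop corner
- plate_corner_b (a point): lower corner of the plate at its +x, -y; the other end of the side that lies against the long stop
- plate_corner_c (a point): lower corner of the plate at its -x, +y; the other end of the side that lies against the short stop
- nudger_grip (a point): mid-height centre of the nudging tool's grip, a grey square bar 18 x 18 mm, 56 mm tall. Below it a steel collar, 34 mm across, 5 mm thick (28 to 33 mm below this point), then a round white tip 12 mm across, 24 mm long, ending 57 mm below. The tip is cranked: 3.5 mm off the grip's axis, to a side that differs each time (not measured); it stays so in use. 62 g; it starts standing in the holder on its collar
- holder: fixed aluminium block 64 x 64 x 30 mm on the bench to the right, with an upright round through hole, 25 mm across, in its middle; the tool's tip hangs in it and the collar rests on the block's top, so the grip's centre is 63 mm above the bench. Origin: centre of its underside. A joystick box stands in line with it; either may be nearer to the robot
- holder_hole0 (a point): centre of the hole's mouth, on the top of the holder, 30 mm above the bench
- joystick: cream control box 70 x 70 x 40 mm with a black stick up to 92 mm, fixed to the bench; a bystander. Origin: centre of its underside
- stage_dish: small round lidded dish, 38 mm across, 12 mm high, lying loose on the warming stage near its robot-side left corner; a bystander. Origin: centre of its underside
- weight_stand: blue round base 100 mm across with a steel cylinder on it, 53 mm high, loose on the bench to the left; a bystander. Origin: centre of its underside
- oil_bottle: amber bottle, 48 mm across, 90 mm high, loose on the bench to the far right; a bystander. Origin: centre of its underside
Not all that is in view belongs to the job. Leave any blue or pink look-alike of the holder alone.

How it is judged:
By the outcome, as a careful person would: the job done as asked, in the order asked, and still so for the second after the job is handed in, with the robot touching nothing.
It also fails if it takes over 72 s, if anything falls off the work surface, if the arm or the gripper's body presses on something with over 40 N, if the wrist force passes 120 N, or if a joint passes its speed limit or range.

ROBOT

A 7-joint arm with a two-finger parallel gripper is mounted at the origin on the work surface. World frame = base frame: x ahead of the robot, y to its left, z up, the work surface at z = 0. Lengths are in m, angles in rad, forces in N, time in s.
With the tool pointing down it reaches from about 0.4 to 0.875 m from the base axis. Payload 19.3 kg.
Tool frame: the origin (TCP) lies at the very end of the fingers, on their centre line; the grasp point (between the pads) lies 19 mm behind it; z points along the fingers, y is the direction in which the jaws open and shut (so a half turn about z gives the same grasp; the last joint's range is limited). The gripper opens to 85 mm and grips with 20 to 120 N. Pads are 22 mm wide; open, the fingers measure 114 mm over their backs; the gripper's body (76 mm by 85 mm) begins 54 mm behind the grasp point. The pads swing forward as they close: fully open they stand 13 mm farther back than shut.
Start: joints at [1.061, 0.521, -0.036, 1.599, 0.021, 1.021, -0.113], TCP at [0.266, -0.566, 0.231] pointing down, gripper open.
Joint ranges: [-2.91, 2.91], [-0.3, 2.13], [-1.5, 1.42], [0.17, 2.43], [-1.26, 4.41], [0.16, 1.93], [-2.52, 2.52]. Speed limits (rad/s): [1.89, 1.89, 2.39, 2.39, 3.01, 3.01, 3.01].

INTERFACE

Orientations are given as [roll, pitch, yaw] about the fixed x, y, z axes, in that order (R = Rz(yaw) Ry(pitch) Rx(roll)).
In Python, from workcell import bot, grab_frame, calibration, workorder gives the robot as it stands.
- The arm moves only by the tool move_arm, never from a script. Its arguments are lists of equal length, an entry for each row: "jaw": the closure in counts, from 0 (fully open) to 255 (shut); "dp": the shift along the tool's x, y, z in units of 800 mm (1.0 is 800 mm), a list of three; "rotation": the turn, a rotation vector about the tool's x, y, z in units of pi rad (1.0 is pi rad), a list of three. In form: {"jaw": [jaw, ...], "dp": [[dx, dy, dz], ...], "rotation": [[rx, ry, rz], ...]}. A call has 1 to 10 rows; each row shifts and turns the commanded pose from where the row before left it, along the tool's axes as they then stand; what a row does not reach is not made up. A row lasts 1/8 s, in which the tool goes at most 62.5 mm and 10.7 degrees, less where a joint would pass 70% of its speed; a pose out of reach is approached as far as the arm can. A call with a number of a shift or a turn outside -1 to 1 is refused whole. A call with a gripper value outside its range is refused whole. The fingers move at their own pace and stop on an object; "squeeze" is the grip in N (left out, the last holds). Time passes only in rows, so rows that do not move let the fingers close. It gives the time, the measured TCP pose, the force and the opening at its end, in the units of the state.
- bot.observe(): the state, without advancing time (a new reading comes with each control period).
- grab_frame(name): name is "side" or "top" or "wrist"; returns the picture (384x512x3 uint8, blue, green, red); there is no depth.
- calibration(name): a dict with "camera_matrix" (3x3 intrinsics, pixels), "T" (4x4, takes a point from camera to world coordinates). Camera axes: x right, y down, z forward; pixel columns grow to the right and rows downward; lengths in m; the calibration is good to about 2 mm. A picture is of the moment at which its call begins: read the wrist's pose just before it. calibration takes no time and is no camera call; for the wrist camera it gives the pose at the moment of the call.
- workorder.job_done(): hands the job in, once; it reports no verdict.
The state is a dict: "clock": time; "qpos": joint angles; "qd": joint speeds; "joint_efforts": joint torques, N m; "position": TCP position; "tool_rot": TCP orientation; "force": force on the tool from outside, world axes, zero at the start; "moment": the same for the moment, N m; "grip_width": finger opening in m.
Only numpy, scipy, OpenCV 4.12 (cv2) and the standard library are available. Lean on these libraries where they do the work, as an engineer would, in place of code of your own. Each camera call takes 0.05 s, during which the arm holds its last target. There are 200 camera calls.

## Working session

There is one attempt and no reset: what is moved stays moved. The work goes in short steps, Python scripts to look and compute and a tool call to move; the robot and the scene stay as the last step left them, time stands still between calls to the robot, and variables do not carry over. Pictures are saved under pics/ and viewed, about 8 in all and at most 12, crops included, and the job is handed in when it is done.

Besides the shell and the picture viewer there is one more tool, called after "Request:" as name(argument=value, ...), one argument or row to a line, values as JSON. move_arm: Moves the arm, as the interface text tells. Shifts and turns lie within -1 to 1; 1 stands for 800 mm of shift or pi rad of turn. Its arguments: {"type":"object","properties":{"jaw":{"type":"array","items":{"type":"number"}},"dp":{"type":"array","items":{"type":"array","items":{"type":"number","minimum":-1,"maximum":1}}},"rotation":{"type":"array","items":{"type":"array","items":{"type":"number","minimum":-1,"maximum":1}}},"squeeze":{"type":"number"}},"required":["jaw","dp","rotation"]}

```bash
mkdir -p pics; ls
cat > h.py <<'E'
import numpy as np, cv2
from workcell import bot, grab_frame, calibration, workorder
from scipy.spatial.transform import Rotation as R
def ray(name,uv,z,cal=None):
    c=cal or calibration(name);K=np.array(c["camera_matrix"]);T=np.array(c["T"])
    d=T[:3,:3]@np.linalg.solve(K,[uv[0],uv[1],1.]);o=T[:3,3]
    return o+d*(z-o[2])/d[2]
def proj(name,p,cal=None):
    c=cal or calibration(name);K=np.array(c["camera_matrix"]);T=np.array(c["T"])
    q=K@(T[:3,:3].T@(np.array(p)-T[:3,3]));return q[:2]/q[2]
def st():
    s=bot.observe();print(s["clock"],np.round(s["position"],4),np.round(s["tool_rot"],3),"F",np.round(s["force"],2),"w",round(s["grip_width"],4));return s
E
python3 - <<'E'
from h import *
s=st();print(np.round(s["qpos"],3))
a=grab_frame("top");b=grab_frame("side");cv2.imwrite("pics/t0.png",a);cv2.imwrite("pics/s0.png",b)
for n in("top","side","wrist"):
    c=calibration(n);print(n,np.round(c["camera_matrix"],1).tolist(),np.round(c["T"],3).tolist())
v=np.vstack([cv2.resize(a,(512,384)),b]);cv2.imwrite("pics/t0b.png",cv2.resize(a,(796,597)))
E
```

```text
pics
0.0 [ 0.2659 -0.5653  0.2307] [-3.14  0.    0.44] F [ 0.2  -1.17 -1.  ] w 0.0851
[ 1.061  0.522 -0.036  1.6    0.021  1.021 -0.113]
top [[351.9, 0.0, 255.5], [0.0, 351.9, 192.5], [0.0, 0.0, 1.0]] [[-0.016, -0.986, 0.164, 0.376], [-1.0, 0.015, -0.01, 0.012], [0.007, -0.164, -0.986, 1.134], [0.0, 0.0, 0.0, 1.0]]
side [[428.9, 0.0, 259.0], [0.0, 428.9, 195.3], [0.0, 0.0, 1.0]] [[-0.711, -0.422, 0.563, 0.042], [-0.704, 0.44, -0.558, 0.539], [-0.013, -0.793, -0.61, 0.674], [0.0, 0.0, 0.0, 1.0]]
wrist [[311.2, 0.0, 252.6], [0.0, 311.2, 191.8], [0.0, 0.0, 1.0]] [[0.426, -0.86, -0.282, 0.338], [-0.905, -0.405, -0.132, -0.531], [-0.0, 0.311, -0.95, 0.375], [0.0, 0.0, 0.0, 1.0]]
```

View pics/t0b.png

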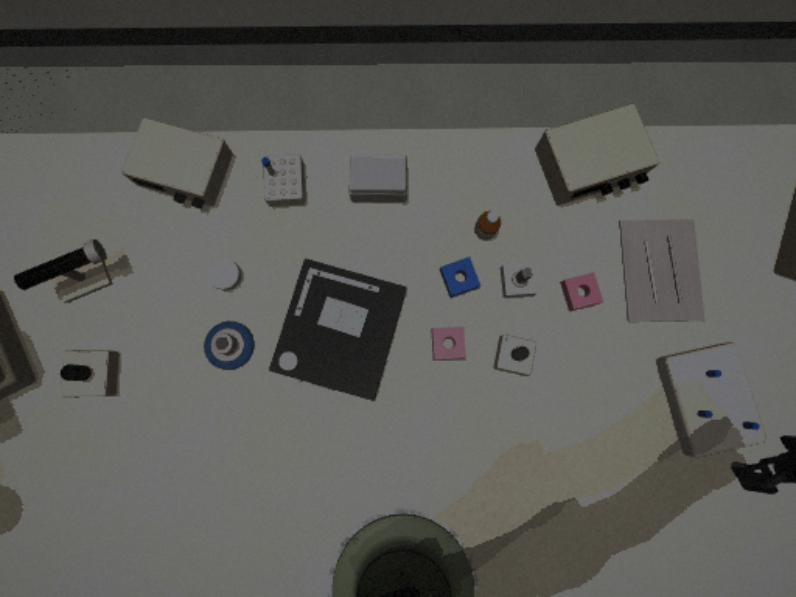

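View pics/s0.png

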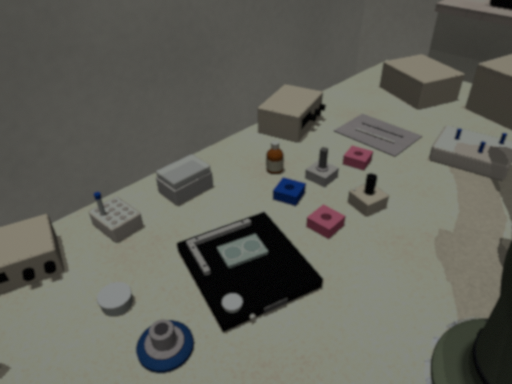

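Top view (display pixels): the tool stands in the plain aluminium block at (520,280). It could be confused with the joystick (518,355), the blue block (460,277) and the pink blocks (448,343) and (582,291). The bottle is at (488,222). In the stage area, the long stop is at (345,280), the short stop at (303,295), the plate at (343,316) and the dish at (288,360). I choose (520,280) and will check it in a close crop.

Run:
```python
from h import *
k=512/796
P=lambda u,v,z:np.round(ray("top",(u*k,v*k),z),3)
print("grip top",P(525,273,.091),"holder",P(518,281,.03))
print("stage corners",[P(*p,.03).tolist() for p in((305,259),(407,287),(376,401),(269,372))])
print("plate",[P(*p,.038).tolist() for p in((327,296),(369,309),(359,337),(317,325))])
a=cv2.imread("pics/t0.png");c=a[150:255,160:360]
cv2.imwrite("pics/c1.png",cv2.resize(c,None,fx=4,fy=4,interpolation=cv2.INTER_CUBIC))
```

```text
grip top [ 0.598 -0.249  0.091] holder [ 0.594 -0.249  0.03 ]
stage corners [[0.647, 0.19, 0.03], [0.585, -0.02, 0.03], [0.356, 0.046, 0.03], [0.417, 0.259, 0.03]]
plate [[0.568, 0.143, 0.038], [0.54, 0.058, 0.038], [0.483, 0.079, 0.038], [0.509, 0.163, 0.038]]
```

View pics/c1.png

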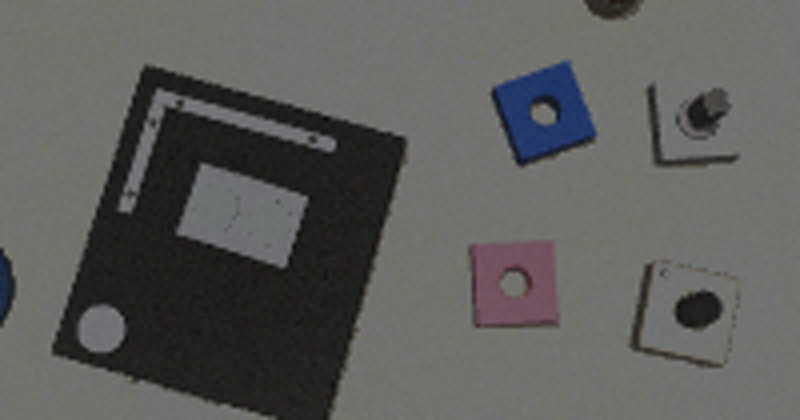

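Request:
move_arm(
  jaw=[0,0,0,0,0,0,0,0,0,0],
  dp=[
    [0.054,-0.0182,0],
    [0.054,-0.0182,0],
    [0.054,-0.0182,0],
    [0.054,-0.0182,0],
    [0.054,-0.0182,0],
    [0.054,-0.0182,0],
    [0.054,-0.0182,0],
    [0.054,-0.0182,0],
    [0.054,-0.0182,0],
    [0.054,-0.0182,0],
  ],
  rotation=[
    [0,0,0],
    [0,0,0],
    [0,0,0],
    [0,0,0],
    [0,0,0],
    [0,0,0],
    [0,0,0],
    [0,0,0],
    [0,0,0],
    [0,0,0],
  ],
  squeeze=40,
)

```text
clock: 1.35
position: [0.5958, -0.2487, 0.231]
tool_rot: [-3.141, 0.0, 0.44]
force: [0.4, 0.3, -0.6]
grip_width: 0.0855
```

Run:
```python
from h import *
import json
s=st();c=calibration("wrist");a=grab_frame("wrist");cv2.imwrite("pics/w1.png",a)
json.dump({k:np.array(v).tolist() for k,v in c.items()},open("pics/w1.json","w"))
print(proj("wrist",(.595,-.249,.03)))
cv2.imwrite("pics/w1v.png",cv2.convertScaleAbs(cv2.resize(a,(768,576),interpolation=cv2.INTER_CUBIC),alpha=1.5))
```

```text
1.35 [ 0.5958 -0.2487  0.231 ] [-3.141  0.     0.44 ] F [ 0.44  0.26 -0.58] w 0.0855
[256.12557061 170.72113031]
```

View pics/w1v.png

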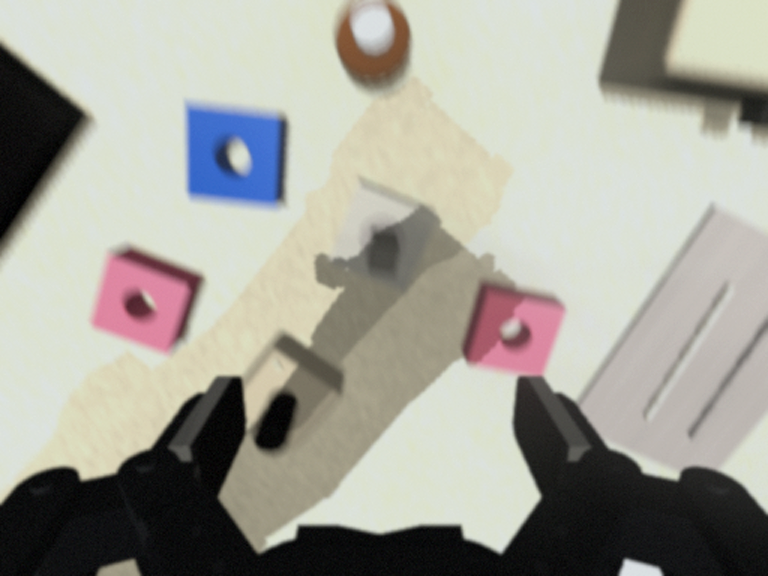

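Wrist view: the holder with the tool is at about (385,235), partly in the gripper's shadow, with blue and pink look-alikes around it. I'll enlarge that part.

Run:
```python
from h import *
a=cv2.imread("pics/w1.png");c=a[110:200,205:305]
g=cv2.resize(c,None,fx=6,fy=6,interpolation=cv2.INTER_CUBIC)
l=cv2.cvtColor(g,cv2.COLOR_BGR2LAB);l[...,0]=cv2.createCLAHE(4,(4,4)).apply(l[...,0]);g=cv2.cvtColor(l,cv2.COLOR_LAB2BGR)
cv2.imwrite("pics/w1c.png",g)
```

```text
(no output)
```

View pics/w1c.png

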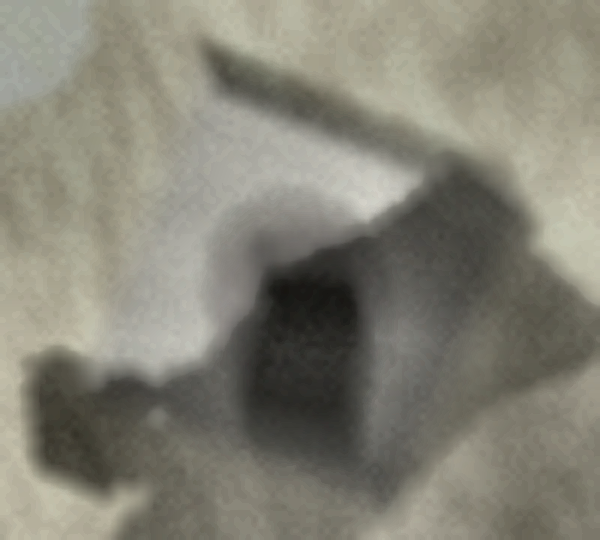

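Run:
```python
from h import *
import json
c=json.load(open("pics/w1.json"))
w=lambda x,y,z:np.round(ray("wrist",(205+x/6,110+y/6),z,c),4)
print("griptop",w(305,400,.091),"collar",w(308,275,.035))
print("holder",[w(*p,.03).tolist() for p in((210,85),(510,200),(385,500),(105,370))])
for z in(.035,.063,.091): print(z,(proj("wrist",(.594,-.249,z),c)-[205,110])*6)
# top-view edges
a=cv2.imread("pics/t0.png");g=a[165:195,318:350]
hsv=cv2.cvtColor(g,cv2.COLOR_BGR2HSV)
print(g.max(2))
```

```text
griptop [ 0.5987 -0.2507  0.091 ] collar [ 0.6069 -0.2481  0.035 ]
holder [[0.63, -0.2175, 0.03], [0.6346, -0.2764, 0.03], [0.5723, -0.2812, 0.03], [0.573, -0.2215, 0.03]]
0.035 [282.74967021 338.76030347]
0.063 [282.59587154 376.80538955]
0.091 [282.4143493 421.708443 ]
[[115 113 114 115 116 115 111 114 115 111 113 116 116 115 114 112 114 116
  117 117 112 117 114 114 115 113 117 114 115 115 115 115]
 [116 116 116 113 115 112 113 116 116 113 112 114 118 115 114 114 116 115
  113 117 112 115 114 116 116 116 115 114 117 115 113 114]
 [117 117 115 116 116 112 114 116 111 115 115 117 116 114 115 116 114 115
  117 115 113 114 111 114 113 115 114 112 114 112 113 117]
 [114 115 116 115 115 115 119 116 113 113 116 116 115 116 113 112 115 113
  115 113 116 115 115 115 116 115 113 114 115 113 114 114]
 [116 111 113 114 116 114 114 115 112 113 113 117 117 117 114 116 115 114
  114 116 117 114 115 113 114 115 112 113 117 116 115 115]
 [112 112 115 116 113  98 117 114 117 116 116 114 116 112 114 116 117 116
  116 116 116 116 116 116 112 114 117 116 115 115 114 113]
 [115 116 114 114  77  77 115 
[... 2462 characters left out ...]
6  45  46  79 113 114 113 118 117]
 [112 114 116 117 114  76  44  47  48  47  49  45  46  44  46  43  45  54
   55  56  64  63  66  64  59  87 116 113 114 116 114 114]
 [116 113 112 116 113 100  79  68  63  65  76  79  76  86  84  87  83  81
   85 118 114 113 115 113 117 115 116 116 114 116 115 115]
 [114 114 116 118 116 117 115 112 114 116 113 115 115 115 113 115 115 114
  113 114 116 115 114 113 114 113 112 115 116 114 111 113]
 [114 113 114 112 112 113 114 110 114 113 112 115 116 115 114 113 116 112
  112 116 113 114 115 114 113 116 115 116 115 114 116 115]
 [114 117 115 114 112 113 112 116 114 112 114 114 115 113 113 115 117 113
  117 115 113 117 117 113 115 115 114 114 116 117 115 115]]
```

Run:
```python
from h import *
print(ray("top",(318+20.8,165+10.3),.091),ray("top",(318+16,165+13.8),.035))
q=[ray("top",(318+a,165+b),.091)[:2] for a,b in((17.3,8.2),(22.3,7),(24,12),(19,13.3))]
for i in range(4):
    d=q[(i+1)%4]-q[i];print(np.hypot(*d),np.degrees(np.arctan2(d[1],d[0])))
```

```text
[ 0.59889822 -0.2523549   0.091     ] [ 0.59966662 -0.25054887  0.035     ]
0.01581376855155671 -77.19453855437726
0.016165800943757885 -164.59332549458537
0.01586457090359096 103.84101769359519
0.016450149752373272 15.193605238262277
```

Request:
move_arm(
  jaw=[0,0,0,0,0,0,0,255,255,255],
  dp=[
    [0.0038,0.0043,0],
    [0,0,0.047],
    [0,0,0.047],
    [0,0,0.047],
    [0,0,0.047],
    [0,0,0.046],
    [0,0,0],
    [0,0,0],
    [0,0,0],
    [0,0,0],
  ],
  rotation=[
    [0,0,0.058],
    [0,0,0.004],
    [0,0,0],
    [0,0,0],
    [0,0,0],
    [0,0,0],
    [0,0,0],
    [0,0,0],
    [0,0,0],
    [0,0,0],
  ],
  squeeze=60,
)

```text
clock: 2.65
position: [0.5997, -0.2519, 0.0453]
tool_rot: [3.141, -0.001, 0.245]
force: [-0.3, 0.1, 0.8]
grip_width: 0.0323
```

Request:
move_arm(
  jaw=[255,255,255],
  dp=[
    [0,0,0],
    [0,0,0],
    [0,0,0],
  ],
  rotation=[
    [0,0,0],
    [0,0,0],
    [0,0,0],
  ],
)

```text
clock: 3.02
position: [0.5995, -0.2518, 0.0449]
tool_rot: [3.141, -0.001, 0.245]
force: [-2.0, 0.2, 8.4]
grip_width: 0.0176
```

Run:
```python
from h import *
st()
```

```text
3.025 [ 0.5995 -0.2518  0.0449] [ 3.141e+00 -1.000e-03  2.450e-01] F [-1.97  0.15  8.43] w 0.0176
```

Request:
move_arm(
  jaw=[255,255,255,255],
  dp=[
    [0,0,-0.035],
    [0,0,-0.045],
    [0,0,-0.045],
    [0,0,-0.04],
  ],
  rotation=[
    [0,0,0],
    [0,0,0],
    [0,0,0],
    [0,0,0],
  ],
)

```text
clock: 3.52
position: [0.5992, -0.2517, 0.1777]
tool_rot: [3.141, -0.0, 0.245]
force: [0.4, -0.5, -0.4]
grip_width: 0.0174
```

Run:
```python
from h import *
st()
a=cv2.imread("pics/t0.png");g=cv2.resize(a,None,fx=4,fy=4,interpolation=cv2.INTER_CUBIC)
v=cv2.cvtColor(g,cv2.COLOR_BGR2GRAY)
roi=(slice(640,1050),slice(660,1060))
dark=np.zeros_like(v);dark[roi]=(v[roi]<62)*255
cs=cv2.findContours(dark,cv2.RETR_CCOMP,cv2.CHAIN_APPROX_NONE)
def px(p): return (p+.5)/4-.5
for c,h in zip(cs[0],cs[1][0]):
    A=cv2.contourArea(c)
    if A<300: continue
    r=cv2.minAreaRect(c);b=px(cv2.boxPoints(r))
    z=.038 if h[3]>=0 else .03
    W=np.array([ray("top",q,z)[:2] for q in b])
    e=np.diff(np.vstack([W,W[:1]]),axis=0)
    print("hole" if h[3]>=0 else "outer",int(A),"centre",np.round(W.mean(0),4),"sides",np.round(np.hypot(*e.T),4),"ang",np.round(np.degrees(np.arctan2(e[:,1],e[:,0])),1).tolist(),np.round(b.mean(0),1))
```

```text
3.525 [ 0.5992 -0.2517  0.1777] [ 3.141 -0.     0.245] F [ 0.35 -0.53 -0.45] w 0.0174
outer 84392 centre [0.5035 0.1228] sides [0.245  0.2301 0.2429 0.2221] ang [-15.0, -107.2, 163.1, 73.3] [217.  211.4]
hole 1968 centre [0.4392 0.2213] sides [0.0385 0.0388 0.0385 0.0385] ang [1.1, -90.9, -179.2, 89.1] [184.9 231.6]
hole 8945 centre [0.5262 0.1123] sides [0.0631 0.0943 0.0629 0.0934] ang [-17.3, -108.8, 162.0, 71.4] [220.1 203.3]
hole 4970 centre [0.559  0.1242] sides [0.1051 0.1563 0.1045 0.1539] ang [-14.7, -106.8, 164.0, 73.5] [216.4 193.1]
```

Request:
move_arm(
  jaw=[255,255,255,255,255,255,255,255,255,255],
  dp=[
    [-0.0042,-0.0619,0],
    [-0.0042,-0.0619,0],
    [-0.0042,-0.0619,0],
    [-0.0042,-0.0619,0],
    [-0.0042,-0.0619,0],
    [-0.0042,-0.0619,0],
    [-0.0042,-0.0619,0],
    [-0.0042,-0.0619,0],
    [0,0,0],
    [0,0,0],
  ],
  rotation=[
    [0,0,0],
    [0,0,0],
    [0,0,0],
    [0,0,0],
    [0,0,0],
    [0,0,0],
    [0,0,0],
    [0,0,0],
    [0,0,0.0563],
    [0,0,0.0563],
  ],
  squeeze=120,
)

```text
clock: 4.78
position: [0.4769, 0.1266, 0.1764]
tool_rot: [-3.141, -0.0, -0.113]
force: [-0.1, 0.5, -0.7]
grip_width: 0.0165
```

Request:
move_arm(
  jaw=[255,255],
  dp=[
    [0,0,0],
    [0,0,0],
  ],
  rotation=[
    [0,0,0.0563],
    [0,0,0],
  ],
)

```text
clock: 5.03
position: [0.477, 0.1263, 0.1763]
tool_rot: [-3.142, -0.0, -0.284]
force: [0.4, -0.5, -0.7]
grip_width: 0.0168
```

Run:
```python
from h import *
import json
s=st();c=calibration("wrist");a=grab_frame("wrist");cv2.imwrite("pics/w2.png",a)
json.dump({k:np.array(v).tolist() for k,v in c.items()},open("pics/w2.json","w"))
cv2.imwrite("pics/w2v.png",cv2.convertScaleAbs(cv2.resize(a,(768,576),interpolation=cv2.INTER_CUBIC),alpha=1.3))
```

```text
5.025 [0.477  0.1263 0.1763] [-3.142 -0.    -0.284] F [ 0.4  -0.46 -0.73] w 0.0168
```

View pics/w2v.png

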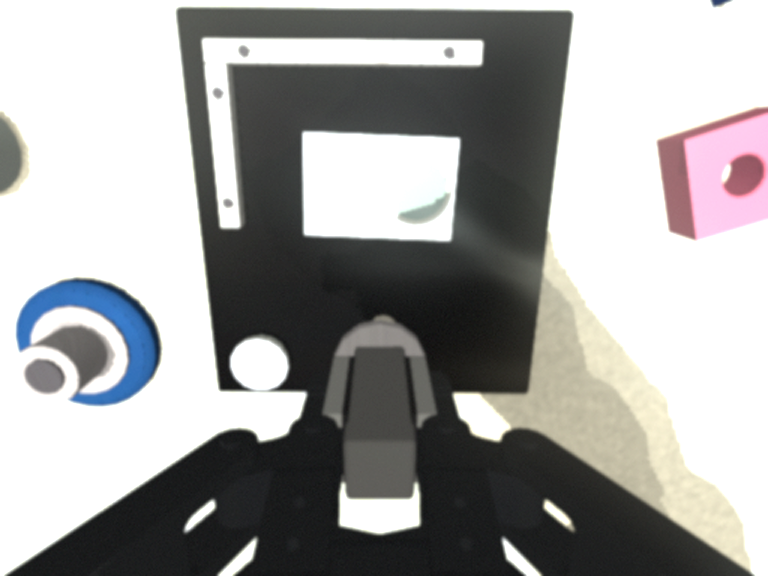

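Wrist view: the stops form an L, with the long bar at (205–483, 40–65) and the short bar at (204–240, 65–228). The plate is at (303–460, 132–241), the dish at (260,362), and the tool's tip shows just past its collar at (383,317). I'll measure the plate relative to the stops from this picture.

```bash
cat >> h.py <<'E'
def meas(img,cal,thr=110):
    g=cv2.cvtColor(img,cv2.COLOR_BGR2GRAY);g=cv2.resize(g,None,fx=3,fy=3,interpolation=cv2.INTER_CUBIC)
    m=(g>thr).astype(np.uint8);n,l,s,_=cv2.connectedComponentsWithStats(m)
    out=[]
    for i in range(1,n):
        if 3000<s[i,4]<60000 and s[i,1]<600:
            c=max(cv2.findContours((l==i).astype(np.uint8),cv2.RETR_EXTERNAL,cv2.CHAIN_APPROX_NONE)[0],key=cv2.contourArea)[:,0]
            out.append((s[i],(c+.5)/3-.5))
    return out
def W(c,z,cal): return np.array([ray("wrist",p,z,cal)[:2] for p in c])
E
python3 - <<'E'
from h import *
import json
c=json.load(open("pics/w2.json"));a=cv2.imread("pics/w2.png")
for s,k in meas(a,c): 
    z=.038; w=W(k,z,c);r=cv2.minAreaRect(w.astype(np.float32)*1000);b=cv2.boxPoints(r)
    print(s.tolist(),"c",np.round(r[0],1),"size",np.round(r[1],1),"ang",round(r[2],2)); print(np.round(b,1).tolist())
K=1.5
P=lambda u,v,z:np.round(ray("wrist",(u/K,v/K),z,c)*1000,1)[:2]
# stops: outer far edge, at top .042
print("long top far",P(204,40,.042),P(483,41,.042),"near top",P(232,64,.042),P(483,66,.042))
print("short: inner top",P(230,66,.042),P(243,227,.042),"outer",P(202,66,.042),P(220,228,.042))
print("tip",P(383,317,.137))
E
```

```text
[402, 74, 566, 384, 46003] c [557.3 124.1] size [153.7 104.7] ang 73.33
[[485.1000061035156, 65.5], [585.4000244140625, 35.400001525878906], [629.5, 182.6999969482422], [529.2000122070312, 212.6999969482422]]
long top far [626.1 180. ] [583.8  37. ] near top [611. 170.] [571.9  39.6]
short: inner top [610.4 171.4] [526. 197.] outer [614.7 186. ] [529.4 210.6]
tip [483.1 122.7]
```

```bash
sed -i 's/<60000/<90000/' h.py
python3 - <<'E'
from h import *
import json
c=json.load(open("pics/w2.json"));a=cv2.imread("pics/w2.png")
y=-.291;X=np.array([np.cos(y),np.sin(y)]);Y=np.array([-X[1],X[0]])
for s,k in meas(a,c):
    z=.042 if s[4]<50000 else .038; w=W(k,z,c)*1000;r=cv2.minAreaRect(w.astype(np.float32));b=cv2.boxPoints(r)
    print(s.tolist(),"c",np.round(r[0],1),"size",np.round(r[1],1),"ang",round(r[2],2)); 
    d=w-np.array([611,171]);print("stage x",(d@X).min(),(d@X).max(),"y",(d@Y).min(),(d@Y).max(),"centre",(np.array(r[0])-[611,171])@X,(np.array(r[0])-[611,171])@Y)
E
```

```text
[402, 74, 566, 384, 46003] c [557.3 123.8] size [151.5 103.2] ang 73.33
stage x -89.54507489468833 13.673560694174919 y -136.3954859557821 15.134324930221029 centre -37.93708813516686 -60.630208362348675
[603, 262, 318, 222, 65143] c [525.1 112.2] size [91.8 61.9] ang 71.45
stage x -97.54191425344584 -33.47472111487795 y -127.57186169435647 -34.41065241465703 centre -65.41841502740833 -80.9699413548401
```

Request:
move_arm(
  jaw=[255,255,255,255,255],
  dp=[
    [0,0,0.044],
    [0,0,0.044],
    [0,0,0.033],
    [0,0,0.01],
    [0,0,0],
  ],
  rotation=[
    [0,0,0.002],
    [0,0,0],
    [0,0,0],
    [0,0,0],
    [0,0,0],
  ],
)

```text
clock: 5.7
position: [0.4771, 0.1261, 0.0715]
tool_rot: [-3.142, 0.0, -0.29]
force: [0.3, -0.1, 0.6]
grip_width: 0.0164
```

```bash
cat >> h.py <<'E'
def sf(y=-.291,C=(.6125,.1725)):
    s=bot.observe();X=np.array([np.cos(y),np.sin(y)]);Y=np.array([-X[1],X[0]])
    p=np.array(s["position"]);f=np.array(s["force"]);d=p[:2]-C
    print(round(s["clock"],2),"stage xy mm",np.round([d@X*1e3,d@Y*1e3],2),"z",round(p[2]*1e3,1),"F x,y,z",np.round([f[:2]@X,f[:2]@Y,f[2]],2),"rot",np.round(s["tool_rot"],4))
E
python3 -c "
from h import *
sf()"
```

```text
5.7 stage xy mm [-116.36  -83.3 ] z 71.5 F x,y,z [ 0.31 -0.    0.58] rot [-3.1416e+00  3.0000e-04 -2.9030e-01]
```

Request:
move_arm(
  jaw=[255,255,255,255,255,255,255,255,255,255],
  dp=[
    [0.006,0,0],
    [0.004,0,0],
    [0.004,0,0],
    [0.006,0,0],
    [0.006,0,0],
    [0.006,0,0],
    [0.006,0,0],
    [0.006,0,0],
    [0.006,0,0],
    [0.003,0,0],
  ],
  rotation=[
    [0,0,0],
    [0,0,0],
    [0,0,0],
    [0,0,0],
    [0,0,0],
    [0,0,0],
    [0,0,0],
    [0,0,0],
    [0,0,0],
    [0,0,0],
  ],
)

```text
clock: 6.95
position: [0.5179, 0.1138, 0.0713]
tool_rot: [3.142, -0.0, -0.292]
force: [0.3, 0.0, 0.3]
grip_width: 0.0168
```

Run:
```python
from h import *
import json
sf();c=calibration("wrist");a=grab_frame("wrist");cv2.imwrite("pics/w3.png",a)
y=-.291;X=np.array([np.cos(y),np.sin(y)]);Y=np.array([-X[1],X[0]])
for s,k in meas(a,c):
    z=.042 if s[4]<50000 else .038; w=W(k,z,c)*1000;r=cv2.minAreaRect(w.astype(np.float32))
    d=w-np.array([612.5,172.5]);print(s.tolist(),"size",np.round(r[1],1),"ang",round(r[2],2),"stage x",(d@X).min(),(d@X).max(),"y",(d@Y).min(),(d@Y).max())
cv2.imwrite("pics/w3v.png",cv2.convertScaleAbs(cv2.resize(a,(768,576)),alpha=1.2))
```

```text
6.95 stage xy mm [-73.74 -83.38] z 71.3 F x,y,z [0.3  0.11 0.29] rot [ 3.1416 -0.     -0.2921]
```

View pics/w3v.png

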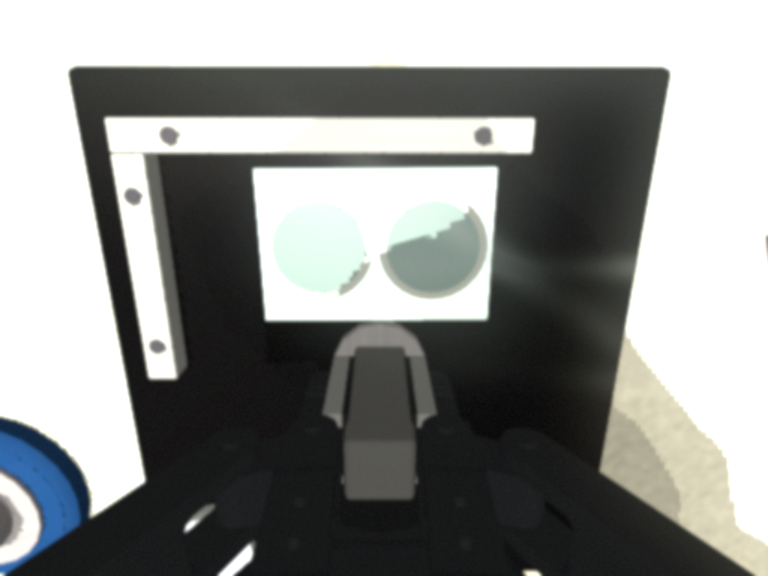

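The plate now lies parallel to the long stop: its far edge is at row 167 and the stop's face edge at row 153. I'll work out the remaining gap.

Run:
```python
from h import *
c=calibration("wrist");y=-.291;X=np.array([np.cos(y),np.sin(y)]);Y=np.array([-X[1],X[0]])
P=lambda u,v,z:np.round((lambda d:[d@X,d@Y])((ray("wrist",(u/1.5,v/1.5),z,c)[:2]-[.6125,.1725])*1e3),1)
print("plate",P(253,167,.038),P(498,166,.038),P(489,320,.038),P(265,321,.038))
print("long face",P(160,154,.042),P(533,154,.042),"short",P(158,155,.042),P(178,378,.042))
```

```text
plate [ -5.  -37.1] [  -4.7 -127.3] [ -65.7 -128.4] [-66.1 -36.9]
long face [-0.2 -5.4] [  -0.4 -138.5] short [-0.5 -4.6] [-90.    0.3]
```

Request:
move_arm(
  jaw=[255,255,255,255,255,255,255],
  dp=[
    [0.001,0,0],
    [0.001,0,0],
    [0.001,0,0],
    [0.001,0,0],
    [0.0005,0,0],
    [0.0005,0,0],
    [0.0,0,0],
  ],
  rotation=[
    [0,0,0],
    [0,0,0],
    [0,0,0],
    [0,0,0],
    [0,0,0],
    [0,0,0],
    [0,0,0],
  ],
)

```text
clock: 7.88
position: [0.5215, 0.1128, 0.0713]
tool_rot: [-3.142, -0.0, -0.292]
force: [-0.9, 0.9, -0.6]
grip_width: 0.0164
```

```bash
python3 -c "
from h import *
sf()"
```

```text
7.88 stage xy mm [-70.02 -83.34] z 71.3 F x,y,z [-1.11  0.59 -0.56] rot [-3.1416e+00 -1.0000e-04 -2.9200e-01]
```

Request:
move_arm(
  jaw=[255,255,255],
  dp=[
    [0.0005,0,0],
    [0.0003,0,0],
    [0,0,0],
  ],
  rotation=[
    [0,0,0],
    [0,0,0],
    [0,0,0],
  ],
)

```text
clock: 8.25
position: [0.5221, 0.1126, 0.0713]
tool_rot: [-3.142, -0.0, -0.292]
force: [-0.0, -0.4, -0.2]
grip_width: 0.0168
```

Request:
move_arm(
  jaw=[255,255],
  dp=[
    [0.0005,0,0],
    [0,0,0],
  ],
  rotation=[
    [0,0,0],
    [0,0,0],
  ],
)

```text
clock: 8.5
position: [0.5225, 0.1125, 0.0713]
tool_rot: [-3.142, 0.0, -0.292]
force: [0.3, 0.6, 0.2]
grip_width: 0.0167
```

Request:
move_arm(
  jaw=[255,255],
  dp=[
    [0.0005,0,0],
    [0,0,0],
  ],
  rotation=[
    [0,0,0],
    [0,0,0],
  ],
)

```text
clock: 8.75
position: [0.5228, 0.1124, 0.0713]
tool_rot: [-3.142, 0.0, -0.292]
force: [-1.4, 0.5, -1.1]
grip_width: 0.0167
```

Request:
move_arm(
  jaw=[255,255],
  dp=[
    [0.0004,0,0],
    [0,0,0],
  ],
  rotation=[
    [0,0,0],
    [0,0,0],
  ],
)

```text
clock: 9.0
position: [0.523, 0.1124, 0.0713]
tool_rot: [3.142, 0.0, -0.292]
force: [-2.2, 0.6, 0.1]
grip_width: 0.0167
```

Request:
move_arm(
  jaw=[255,255],
  dp=[
    [0.0004,0,0],
    [0,0,0],
  ],
  rotation=[
    [0,0,0],
    [0,0,0],
  ],
)

```text
clock: 9.25
position: [0.5232, 0.1123, 0.0712]
tool_rot: [3.141, 0.001, -0.292]
force: [-3.9, 2.6, 0.3]
grip_width: 0.017
```

Request:
move_arm(
  jaw=[255,255],
  dp=[
    [0.0003,0,0],
    [0,0,0],
  ],
  rotation=[
    [0,0,0],
    [0,0,0],
  ],
)

```text
clock: 9.5
position: [0.5232, 0.1122, 0.0712]
tool_rot: [3.141, 0.001, -0.292]
force: [-4.4, 2.3, 0.6]
grip_width: 0.0164
```

Request:
move_arm(
  jaw=[255,255],
  dp=[
    [0.0003,0,0],
    [0,0,0],
  ],
  rotation=[
    [0,0,0],
    [0,0,0],
  ],
)

```text
clock: 9.75
position: [0.5233, 0.1122, 0.0711]
tool_rot: [3.141, 0.001, -0.292]
force: [-5.7, 1.8, 1.4]
grip_width: 0.0167
```

Request:
move_arm(
  jaw=[255,255,255],
  dp=[
    [0,0,0],
    [0,0,0],
    [0,0,0],
  ],
  rotation=[
    [0,0,0],
    [0,0,0],
    [0,0,0],
  ],
)

```text
clock: 10.12
position: [0.5233, 0.1122, 0.0711]
tool_rot: [3.141, 0.001, -0.292]
force: [-5.8, 3.1, 1.6]
grip_width: 0.0163
```

Request:
move_arm(
  jaw=[255,255,255,255,255,255,255,255],
  dp=[
    [-0.003,0,0],
    [-0.025,0,0],
    [0,0.027,0],
    [0,0.027,0],
    [0,0.027,0],
    [0.036,0,0],
    [0.036,0,0],
    [0,0,0],
  ],
  rotation=[
    [0,0,0],
    [0,0,0],
    [0,0,0],
    [0,0,0],
    [0,0,0],
    [0,0,0],
    [0,0,0],
    [0,0,0],
  ],
)

```text
clock: 11.12
position: [0.5408, 0.0378, 0.0714]
tool_rot: [-3.142, -0.002, -0.294]
force: [-0.4, -0.9, -0.1]
grip_width: 0.0161
```

Run:
```python
from h import *
sf();a=grab_frame("wrist");cv2.imwrite("pics/w4.png",a)
cv2.imwrite("pics/w4v.png",cv2.convertScaleAbs(cv2.resize(a,(768,576)),alpha=1.2))
```

```text
11.12 stage xy mm [ -30.   -149.56] z 71.4 F x,y,z [-0.11 -0.97 -0.1 ] rot [-3.1415e+00 -2.1000e-03 -2.9430e-01]
```

View pics/w4v.png

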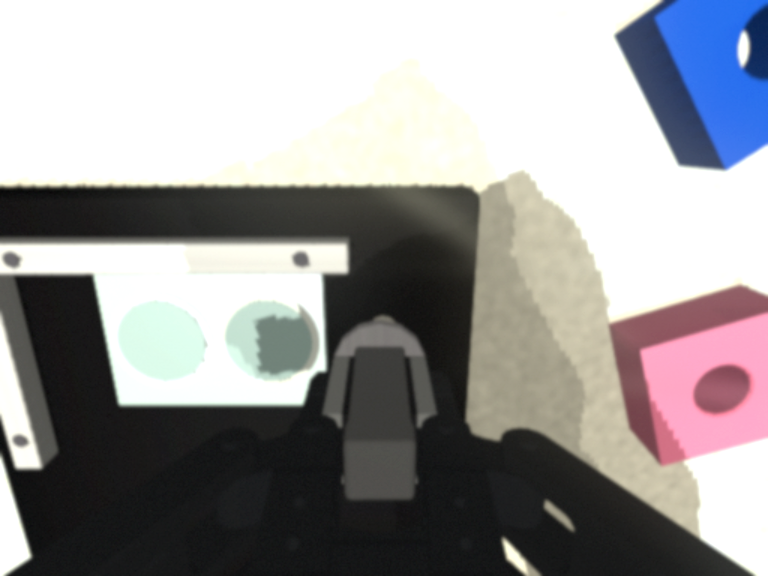

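The plate is flush along the long stop (row 273), and the tool is to the right of its short side. Next I push along +y.

Request:
move_arm(
  jaw=[255,255,255,255,255,255,255,255,255,255],
  dp=[
    [-0.002,-0.005,0],
    [0,-0.004,0],
    [0,-0.004,0],
    [0,-0.004,0],
    [0,-0.006,0],
    [0,-0.006,0],
    [0,-0.006,0],
    [0,-0.006,0],
    [0,-0.006,0],
    [0,-0.006,0],
  ],
  rotation=[
    [0,0,0],
    [0,0,0],
    [0,0,0],
    [0,0,0],
    [0,0,0],
    [0,0,0],
    [0,0,0],
    [0,0,0],
    [0,0,0],
    [0,0,0],
  ],
)

```text
clock: 12.42
position: [0.5498, 0.0812, 0.0713]
tool_rot: [-3.142, 0.0, -0.292]
force: [0.1, -0.8, -0.6]
grip_width: 0.0166
```

Run:
```python
from h import *
sf();a=grab_frame("wrist");cv2.imwrite("pics/w5.png",a)
cv2.imwrite("pics/w5v.png",cv2.convertScaleAbs(cv2.resize(a,(768,576)),alpha=1.2))
```

```text
12.43 stage xy mm [ -33.92 -105.44] z 71.3 F x,y,z [ 0.32 -0.69 -0.65] rot [-3.1416  0.     -0.2919]
```

View pics/w5v.png

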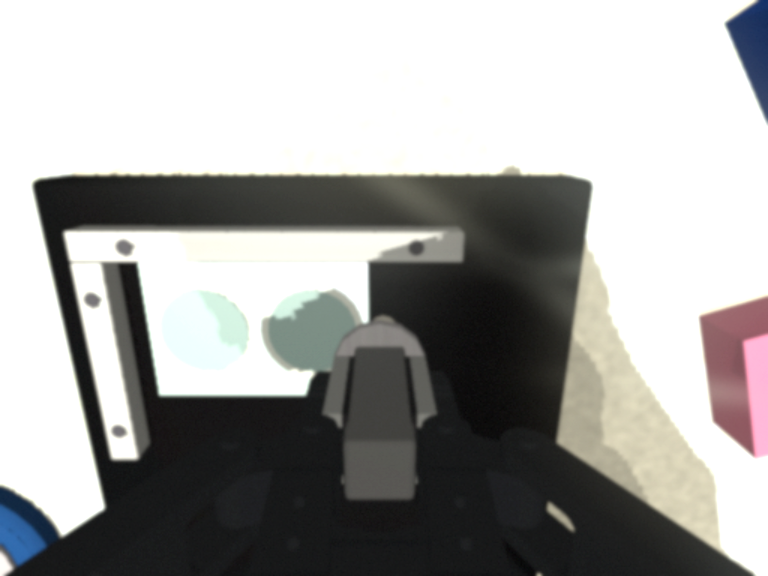

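Run:
```python
from h import *
c=calibration("wrist");y=-.291;X=np.array([np.cos(y),np.sin(y)]);Y=np.array([-X[1],X[0]])
P=lambda u,v,z:np.round((lambda d:[d@X,d@Y])((ray("wrist",(u/1.5,v/1.5),z,c)[:2]-[.6125,.1725])*1e3),1)
print("plate",P(139,263,.038),P(370,263,.038),P(158,396,.038))
print("long face",P(110,262,.042),P(462,262,.042),"short",P(103,264,.042),P(138,460,.042),"base",P(121,264,.030))
```

```text
plate [ -2.  -10.5] [  -2.  -101.2] [-61.4  -9.3]
long face [-0.5 -1.6] [  -0.5 -136.6] short [-1.3  1.2] [-91.3   2.2] base [-4.6  1.2]
```

Request:
move_arm(
  jaw=[255,255,255,255,255,255,255,255,255],
  dp=[
    [0,-0.003,0],
    [0,-0.003,0],
    [0,-0.002,0],
    [0,-0.001,0],
    [0,-0.001,0],
    [0,-0.001,0],
    [0,-0.0005,0],
    [0,-0.0005,0],
    [0,0,0],
  ],
  rotation=[
    [0,0,0],
    [0,0,0],
    [0,0,0],
    [0,0,0],
    [0,0,0],
    [0,0,0],
    [0,0,0],
    [0,0,0],
    [0,0,0],
  ],
)

```text
clock: 13.6
position: [0.5525, 0.0901, 0.0713]
tool_rot: [-3.142, -0.0, -0.292]
force: [-0.0, -0.2, -0.6]
grip_width: 0.0164
```

Request:
move_arm(
  jaw=[255,255,255],
  dp=[
    [0,-0.0005,0],
    [0,-0.0005,0],
    [0,0,0],
  ],
  rotation=[
    [0,0,0],
    [0,0,0],
    [0,0,0],
  ],
)

```text
clock: 13.98
position: [0.5527, 0.0909, 0.0713]
tool_rot: [-3.142, 0.0, -0.292]
force: [-0.8, -0.5, -1.7]
grip_width: 0.0166
```

Request:
move_arm(
  jaw=[255,255],
  dp=[
    [0,-0.0005,0],
    [0,0,0],
  ],
  rotation=[
    [0,0,0],
    [0,0,0],
  ],
)

```text
clock: 14.22
position: [0.5528, 0.0913, 0.0713]
tool_rot: [-3.142, 0.0, -0.292]
force: [0.1, 0.2, -0.5]
grip_width: 0.0168
```

Request:
move_arm(
  jaw=[255,255],
  dp=[
    [0,-0.0006,0],
    [0,0,0],
  ],
  rotation=[
    [0,0,0],
    [0,0,0],
  ],
)

```text
clock: 14.48
position: [0.5529, 0.0918, 0.0713]
tool_rot: [-3.142, -0.0, -0.292]
force: [-0.8, -0.1, 0.3]
grip_width: 0.0162
```

Request:
move_arm(
  jaw=[255,255],
  dp=[
    [0,-0.0004,0],
    [0,0,0],
  ],
  rotation=[
    [0,0,0],
    [0,0,0],
  ],
)

```text
clock: 14.72
position: [0.553, 0.092, 0.0713]
tool_rot: [-3.142, 0.0, -0.292]
force: [-0.4, 0.0, -1.1]
grip_width: 0.0165
```

Request:
move_arm(
  jaw=[255,255],
  dp=[
    [0,-0.0003,0],
    [0,0,0],
  ],
  rotation=[
    [0,0,0],
    [0,0,0],
  ],
)

```text
clock: 14.98
position: [0.553, 0.0921, 0.0713]
tool_rot: [3.141, 0.0, -0.292]
force: [-0.2, -0.5, -0.0]
grip_width: 0.0165
```

Request:
move_arm(
  jaw=[255,255],
  dp=[
    [0,-0.0004,0],
    [0,0,0],
  ],
  rotation=[
    [0,0,0],
    [0,0,0],
  ],
)

```text
clock: 15.22
position: [0.5531, 0.0923, 0.0712]
tool_rot: [3.141, 0.0, -0.292]
force: [-0.7, -2.4, -0.3]
grip_width: 0.0169
```

Request:
move_arm(
  jaw=[255,255],
  dp=[
    [0,-0.0003,0],
    [0,0,0],
  ],
  rotation=[
    [0,0,0],
    [0,0,0],
  ],
)

```text
clock: 15.48
position: [0.5531, 0.0924, 0.0713]
tool_rot: [3.141, 0.0, -0.292]
force: [-2.1, -4.8, 0.3]
grip_width: 0.0167
```

Request:
move_arm(
  jaw=[255,255],
  dp=[
    [0,-0.00015,0],
    [0,0,0],
  ],
  rotation=[
    [0,0,0],
    [0,0,0],
  ],
)

```text
clock: 15.72
position: [0.5532, 0.0925, 0.0713]
tool_rot: [3.141, 0.0, -0.292]
force: [-1.8, -6.4, 0.5]
grip_width: 0.0163
```

Request:
move_arm(
  jaw=[255,255],
  dp=[
    [0,-0.0001,0],
    [0,0,0],
  ],
  rotation=[
    [0,0,0],
    [0,0,0],
  ],
)

```text
clock: 15.98
position: [0.5531, 0.0925, 0.0713]
tool_rot: [3.141, 0.0, -0.292]
force: [-2.0, -5.3, -0.3]
grip_width: 0.0166
```

Request:
move_arm(
  jaw=[255,255,255],
  dp=[
    [0,0,0],
    [0,0,0],
    [0,0,0],
  ],
  rotation=[
    [0,0,0],
    [0,0,0],
    [0,0,0],
  ],
)

```text
clock: 16.35
position: [0.5532, 0.0925, 0.0713]
tool_rot: [3.141, 0.0, -0.292]
force: [-1.2, -5.2, 1.1]
grip_width: 0.0164
```

Request:
move_arm(
  jaw=[255,255,255,255,255],
  dp=[
    [0,0.0015,0],
    [0,0.02,0],
    [0,0.02,-0.03],
    [-0.06,0.0,-0.03],
    [-0.02,0,-0.03],
  ],
  rotation=[
    [0,0,0],
    [0,0,0],
    [0,0,0],
    [0,0,0],
    [0,0,0],
  ],
)

```text
clock: 16.98
position: [0.4801, 0.0792, 0.1439]
tool_rot: [3.141, 0.001, -0.292]
force: [1.4, -0.2, -1.3]
grip_width: 0.0168
```

Run:
```python
from h import *
sf();a=grab_frame("wrist");cv2.imwrite("pics/w6.png",a)
cv2.imwrite("pics/w6v.png",cv2.resize(a[0:260,100:420],(800,650)[:1]+(650,))[:600])
```

```text
16.98 stage xy mm [-100.02 -127.38] z 143.9 F x,y,z [ 1.43  0.23 -1.28] rot [ 3.1413e+00  1.1000e-03 -2.9180e-01]
```

View pics/w6v.png

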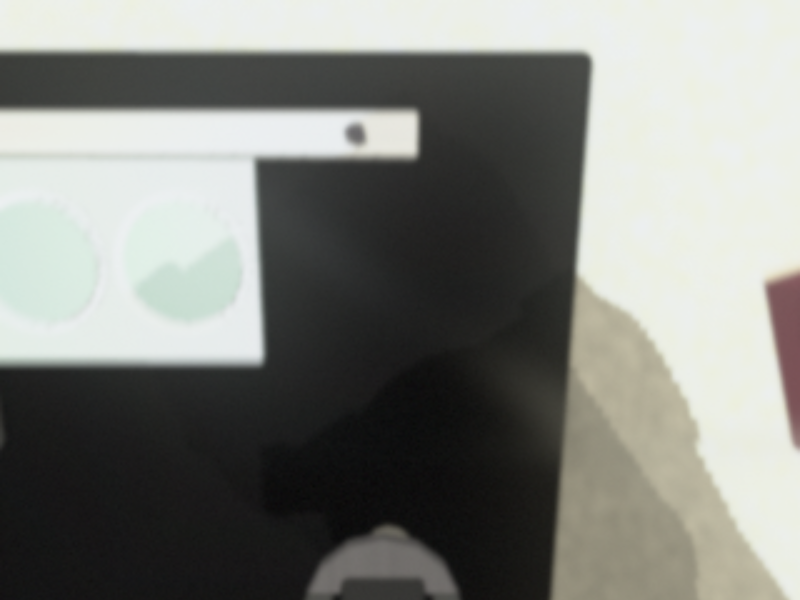

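Run:
```python
from h import *
from scipy.ndimage import map_coordinates
c=calibration("wrist");a=cv2.cvtColor(cv2.imread("pics/w6.png"),cv2.COLOR_BGR2GRAY).astype(float)
y=-.291;X=np.array([np.cos(y),np.sin(y)]);Y=np.array([-X[1],X[0]]);C=np.array([.6125,.1725])
def smp(sx,sy,z=.038):
    p=C+sx/1e3*X+sy/1e3*Y;u=proj("wrist",[p[0],p[1],z],c);return map_coordinates(a,[[u[1]],[u[0]]],order=1)[0]
for yy in(-85,-60,-35,-10): print("across long, y",yy,[int(smp(t,yy)) for t in np.arange(-6,5,1.)])
for xx in(-55,-45,-35,-25,-15,-5): print("across short, x",xx,[int(smp(xx,t)) for t in np.arange(-7,8,1.)])
for xx in(-55,-30,-5): print("right edge x",xx,[int(smp(xx,t)) for t in np.arange(-95,-82,1.)])
for yy in(-80,-45,-10): print("near edge y",yy,[int(smp(t,yy)) for t in np.arange(-67,-55,1.)])
cv2.imwrite("pics/w6c.png",cv2.resize(a[30:170,0:230],(800,487),interpolation=cv2.INTER_CUBIC))
```

```text
across long, y -85 [235, 235, 235, 234, 230, 220, 216, 225, 234, 237, 237]
across long, y -60 [234, 234, 235, 234, 231, 221, 214, 224, 234, 238, 238]
across long, y -35 [235, 235, 234, 234, 232, 223, 215, 223, 234, 238, 238]
across long, y -10 [234, 234, 233, 233, 231, 221, 211, 220, 232, 236, 236]
across short, x -55 [234, 234, 234, 234, 233, 233, 234, 234, 234, 233, 228, 207, 173, 158, 182]
across short, x -45 [231, 232, 234, 236, 236, 235, 235, 234, 234, 234, 228, 208, 174, 161, 185]
across short, x -35 [224, 224, 224, 224, 225, 227, 230, 233, 236, 236, 229, 207, 172, 156, 184]
across short, x -25 [225, 225, 224, 224, 224, 227, 233, 237, 238, 236, 228, 205, 171, 161, 190]
across short, x -15 [238, 238, 237, 235, 234, 234, 234, 234, 234, 233, 225, 203, 169, 160, 183]
across short, x -5 [234, 234, 233, 233, 234, 234, 234, 234, 234, 233, 225, 205, 174, 165, 188]
right edge x -55 [44, 44, 44, 45, 45, 50, 78, 145, 208, 230, 234, 234, 234]
right edge x -30 [56, 57, 57, 58, 58, 63, 89, 150, 213, 229, 233, 234, 231]
right edge x -5 [64, 64, 65, 65, 65, 70, 91, 155, 215, 233, 235, 235, 235]
near edge y -80 [41, 41, 47, 72, 123, 169, 203, 224, 232, 234, 234, 235]
near edge y -45 [40, 41, 45, 71, 118, 163, 198, 223, 231, 234, 234, 234]
near edge y -10 [32, 33, 37, 64, 114, 158, 193, 221, 231, 234, 234, 234][ WARN:0@0.541] global loadsave.cpp:1063 imwrite_ Unsupported depth image for selected encoder is fallbacked to CV_8U.
```

View pics/w6c.png

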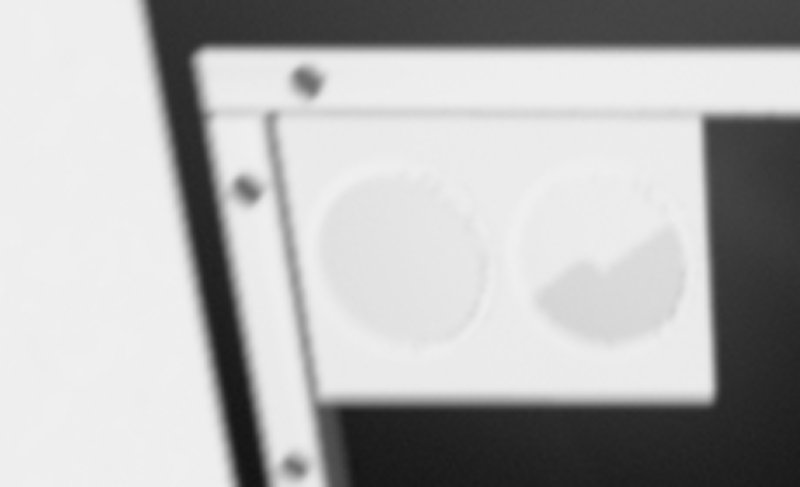

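Both long edges are parallel and closed, with no dark gap at either stop (the strip at the short stop is just the upper part of its face). Next is returning the tool.

Request:
move_arm(
  jaw=[255,255,255,255,255,255,255,255,255,255],
  dp=[
    [0,0,-0.014],
    [0,0,-0.014],
    [0,0,-0.014],
    [0.0064,0.0625,0],
    [0.0064,0.0625,0],
    [0.0064,0.0625,0],
    [0.0064,0.0625,0],
    [0.0064,0.0625,0],
    [0.0064,0.0625,0],
    [0.0064,0.0625,0],
  ],
  rotation=[
    [0,0,-0.057],
    [0,0,-0.057],
    [0,0,-0.057],
    [0,0,0],
    [0,0,0],
    [0,0,0],
    [0,0,0],
    [0,0,0],
    [0,0,0],
    [0,0,0],
  ],
)

```text
clock: 18.27
position: [0.6022, -0.2537, 0.1767]
tool_rot: [-3.142, -0.0, 0.245]
force: [1.0, 0.5, -0.6]
grip_width: 0.0166
```

Request:
move_arm(
  jaw=[255],
  dp=[
    [0,0,0],
  ],
  rotation=[
    [0,0,0],
  ],
)

```text
clock: 18.4
position: [0.6016, -0.2563, 0.176]
tool_rot: [3.14, 0.001, 0.24]
force: [-0.8, 0.4, -0.5]
grip_width: 0.0168
```

Run:
```python
from h import *
s=st();y=s["tool_rot"][2];d=np.array([.5995,-.2518])-s["position"][:2]
print("corr tool xy",(d[0]*np.cos(y)+d[1]*np.sin(y))/.8,(d[0]*np.sin(y)-d[1]*np.cos(y))/.8)
```

```text
18.4 [ 0.6016 -0.2563  0.176 ] [3.14e+00 1.00e-03 2.40e-01] F [-0.82  0.37 -0.49] w 0.0168
corr tool xy -0.0011815457181622753 -0.006023099486168507
```

Request:
move_arm(
  jaw=[255,255,255,255,255],
  dp=[
    [-0.0012,-0.006,0],
    [0,0,0.04],
    [0,0,0.04],
    [0,0,0.035],
    [0,0,0],
  ],
  rotation=[
    [0,0,0],
    [0,0,0],
    [0,0,0],
    [0,0,0],
    [0,0,0],
  ],
)

```text
clock: 19.02
position: [0.5989, -0.2451, 0.0834]
tool_rot: [-3.139, 0.002, 0.247]
force: [-0.1, -1.1, -0.5]
grip_width: 0.0164
```

Run:
```python
from h import *
s=st();y=s["tool_rot"][2];d=np.array([.5995,-.2518])-s["position"][:2]
print("corr tool xy",(d[0]*np.cos(y)+d[1]*np.sin(y))/.8,(d[0]*np.sin(y)-d[1]*np.cos(y))/.8)
```

```text
19.025 [ 0.5989 -0.2451  0.0834] [-3.139e+00  2.000e-03  2.470e-01] F [-0.11 -1.06 -0.5 ] w 0.0164
corr tool xy -0.0013619895097604947 0.008307185982633587
```

Request:
move_arm(
  jaw=[255,255,255,255],
  dp=[
    [0,0.007,0],
    [0,0,0],
    [0,0,0],
    [0,0,0],
  ],
  rotation=[
    [0,0,0],
    [0,0,0],
    [0,0,0],
    [0,0,0],
  ],
)

```text
clock: 19.52
position: [0.6016, -0.2522, 0.0853]
tool_rot: [3.141, -0.0, 0.245]
force: [0.1, 0.3, -1.2]
grip_width: 0.0165
```

Run:
```python
from h import *
s=st();y=s["tool_rot"][2];d=np.array([.5995,-.2518])-s["position"][:2]
print("corr tool xy",(d[0]*np.cos(y)+d[1]*np.sin(y))/.8,(d[0]*np.sin(y)-d[1]*np.cos(y))/.8)
```

```text
19.525 [ 0.6016 -0.2522  0.0853] [ 3.141 -0.     0.245] F [ 0.05  0.32 -1.23] w 0.0165
corr tool xy -0.0024299589642991274 -0.0011190389370766246
```

Request:
move_arm(
  jaw=[255,255,255,255,255,255,255,255],
  dp=[
    [-0.0024,-0.001,0],
    [0,0,0],
    [0,0,0.01],
    [0,0,0.01],
    [0,0,0.01],
    [0,0,0.01],
    [0,0,0.006],
    [0,0,0],
  ],
  rotation=[
    [0,0,0],
    [0,0,0],
    [0,0,0],
    [0,0,0],
    [0,0,0],
    [0,0,0],
    [0,0,0],
    [0,0,0],
  ],
)

```text
clock: 20.52
position: [0.5992, -0.2519, 0.0477]
tool_rot: [-3.141, 0.001, 0.245]
force: [0.3, 0.1, 0.0]
grip_width: 0.0165
```

```bash
python3 -c "
from h import *
s=st();print(s['moment'])"
```

```text
20.525 [ 0.5992 -0.2519  0.0477] [-3.141e+00  1.000e-03  2.450e-01] F [0.34 0.08 0.02] w 0.0165
[ 0.01477667 -0.02278645  0.00323315]
```

Free in the hole; I'll lower it to contact.

Request:
move_arm(
  jaw=[255,255,255,255],
  dp=[
    [0,0,0.0013],
    [0,0,0.0012],
    [0,0,0.0007],
    [0,0,0],
  ],
  rotation=[
    [0,0,0],
    [0,0,0],
    [0,0,0],
    [0,0,0],
  ],
)

```text
clock: 21.02
position: [0.5994, -0.2519, 0.0456]
tool_rot: [-3.142, -0.0, 0.245]
force: [-0.5, -0.2, -0.3]
grip_width: 0.0166
```

Request:
move_arm(
  jaw=[255,255,255],
  dp=[
    [0,0,0.0008],
    [0,0,0.0007],
    [0,0,0],
  ],
  rotation=[
    [0,0,0],
    [0,0,0],
    [0,0,0],
  ],
)

```text
clock: 21.4
position: [0.5995, -0.2519, 0.045]
tool_rot: [3.141, -0.0, 0.245]
force: [-4.3, 1.2, 11.0]
grip_width: 0.0167
```

Request:
move_arm(
  jaw=[180,100,0,0,0,0,0,0,0,0],
  dp=[
    [0,0,-0.0003],
    [0,0,0],
    [0,0,0],
    [0,0,0],
    [0,0,0],
    [0,0,-0.02],
    [0,0,-0.05],
    [0,0,-0.06],
    [0,0,-0.06],
    [0,0,-0.03],
  ],
  rotation=[
    [0,0,0],
    [0,0,0],
    [0,0,0],
    [0,0,0],
    [0,0,0],
    [0,0,0],
    [0,0,0],
    [0,0,0],
    [0,0,0],
    [0,0,0],
  ],
)

```text
clock: 22.65
position: [0.6001, -0.2523, 0.2247]
tool_rot: [3.139, -0.003, 0.245]
force: [-1.1, -0.2, -0.2]
grip_width: 0.0855
```

Request:
move_arm(
  jaw=[0,0,0,0],
  dp=[
    [-0.07,0.05,0],
    [-0.07,0.05,0],
    [-0.03,0.05,0],
    [0,0,0],
  ],
  rotation=[
    [0,0,0],
    [0,0,0],
    [0,0,0],
    [0,0,0],
  ],
)

```text
clock: 23.15
position: [0.5025, -0.3956, 0.2217]
tool_rot: [3.14, 0.0, 0.24]
force: [0.6, 0.7, -0.4]
grip_width: 0.0856
```

Run:
```python
from h import *
st();a=grab_frame("top");b=grab_frame("side")
t=cv2.resize(a[150:255,160:360],None,fx=3,fy=3,interpolation=cv2.INTER_CUBIC)
s=cv2.resize(b[130:250,160:400],(600,280),interpolation=cv2.INTER_CUBIC)
cv2.imwrite("pics/end.png",cv2.convertScaleAbs(np.vstack([t,s]),alpha=1.3))
g0=cv2.imread("pics/t0.png");print((cv2.absdiff(a,g0).max(2)>25)[165:195,318:350].sum())
```

```text
23.15 [ 0.5025 -0.3956  0.2217] [3.14 0.   0.24] F [ 0.56  0.75 -0.41] w 0.0856
8
```

View pics/end.png

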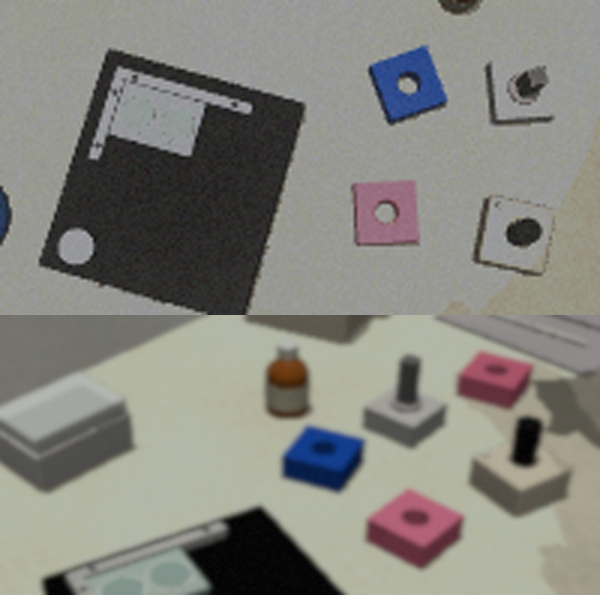

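The plate sits in the corner of the stops, the tool stands upright and fully down in its holder, and nothing else looks moved. I'm handing the job in.

```bash
python3 -c "
from h import *
print(workorder.job_done())"
```

```text
the job is handed in; nothing more can be done
None
```

The job is handed in, at about 23 s on the clock. I pushed the plate with the tool's tip, first against the long stop and then along it against the short one. I held it at about 6 N for over half a second each time (readings from 5 to 6.6 N, with noise near 1 N). The tool then went back into its holder.

**Plate:** the close view after pressing showed it parallel to both stops and without a dark gap at either. My position estimate for the stop corner was about 2 mm off in y, so I relied on the force and the pictures to judge that it was home.

**Tool:** it met the holder at its original height (z = 0.045 m) with about 11 N on the block. After release it stood upright in both the top and side views, and the top view around the holder was nearly the same as at the start.

**Arm and bystanders:** in the last views the dish, joystick, bottle and look-alike blocks showed no visible change. The weight stand was almost out of frame in them, but the arm did not touch it. There was a few mm of sideways swing after the fast move back, which I corrected before lowering the tool into the hole.

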